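# Start the last coach screw of a bench rod socket square

## Robot

A 7-joint arm with a two-finger parallel gripper is mounted at the origin on the work surface. World frame = base frame: x ahead of the robot, y to its left, z up, the work surface at z = 0. Lengths are in m, angles in rad, forces in N, time in s.
With the tool pointing down it reaches from about 0.425 to 0.875 m from the base axis. Payload 4.7 kg.
Tool frame: the origin (TCP) lies midway between the tips of the shut fingers; the grasp point (between the pads) lies 19 mm behind it; z points along the fingers, y is the line along which they close (so a half turn about z gives the same grasp; the last joint's range is limited). The gripper opens to 87 mm and grips with 3 to 60 N. Pads are 19 mm wide; open, the fingers measure 117 mm over their backs; the gripper's body (75 mm by 190 mm) begins 51 mm behind the grasp point.
Start: joints at [-1.114, 0.321, -0.07, 1.45, 0.023, 1.371, -0.057], TCP at [0.279, 0.587, 0.223] pointing down, gripper open.
Joint ranges: [-2.86, 2.86], [-0.3, 2.09], [-1.38, 1.24], [0.06, 2.45], [-1.56, 4.7], [0.09, 2.05], [-2.69, 2.69]. Speed limits (rad/s): [2.57, 2.57, 3.14, 3.14, 3.14, 3.14, 3.14].

## Interface

Orientations are given as a rotation vector (axis times angle).
In Python, from bench import ctrl, get_image, calibration gives the robot as it stands.
- The arm moves only by the tool apply_moves, never from a script. Its arguments are lists of equal length, an entry for each row: "dp": the shift along the tool's x, y, z in m, a list of three; "twist": the turn, a rotation vector about the tool's x, y, z in rad, a list of three; "fingers": the closure, from 0 (fully open) to 1 (shut). In form: {"dp": [[dx, dy, dz], ...], "twist": [[ax, ay, az], ...], "fingers": [fingers, ...]}. A call has 1 to 10 rows; each row shifts and turns the commanded pose from where the row before left it, along the tool's axes as they then stand; what a row does not reach is not made up. A row lasts 1/10 s, in which the tool goes at most 50 mm and 8.59 degrees, less where a joint would pass 70% of its speed; a pose out of reach is approached as far as the arm can. A call is refused whole if a number of a shift passes 0.05 or a number of a turn 0.15, either way. A call with a gripper value outside its range is refused whole. The fingers move at their own pace and stop on an object; "newtons" is the grip in N (left out, the last holds). Time passes only in rows, so rows that do not move let the fingers close. It gives the time, the measured TCP pose, the force, the opening and the grip force at its end, in the units of the state.
- ctrl.get_state(): the state, without advancing time (a new reading comes with each control period).
- get_image(name): name is "side" or "top"; returns the picture (480x640x3 uint8, red, green, blue); there is no depth.
- calibration(name): a dict with "fx", "fy", "cx", "cy" (pixels), "k1" (the pictures are not rectified: a ray, as slopes to the right and down, at radius r is drawn at 1 + k1 r^2 times it, then the intrinsics apply), "eye" and "attitude" of the camera in the world. Camera axes: x right, y up, looking along -z (the intrinsics and any distortion apply to the point x, -y, -z); pixel columns grow to the right and rows downward; lengths in m; the calibration is good to about 2 mm. A picture is of the moment at which its call begins. calibration takes no time and is no camera call.
- ctrl.close_job(): hands the job in; it is judged then, once.
The state is a dict: "time": time; "joint_positions": joint angles; "qd": joint speeds; "joint_torque": joint torques, N m; "position": TCP position; "tool_rot": TCP orientation; "ft_force": force on the tool from outside, world axes, zero at the start; "torque": the same for the moment, N m; "grip_width": opening from 0.0 (shut) to 1.0 (fully open); "grip_force": force on a finger pad.
Only numpy, scipy, OpenCV 4.12 (cv2) and the standard library are available. Lean on these libraries where they do the work, as an engineer would, in place of code of your own. Each camera call takes 0.05 s, during which the arm holds its last target. There are 200 camera calls.

## Task

Start the last, yellow coach screw of the bench rod socket: it is leaning loosely in its pilot hole. Take the red nut driver from its wooden stand, fit it right down over the screw's hex head, stand the screw up square to the bench before turning it, then, with about a kilo of weight kept on the driver, give it a quarter turn clockwise, a third at most, so that the thread bites straight. Put the driver back upright in the hole of its stand and leave the rest of the bench as it is.

Things in the scene. Friction and masses are not known exactly. Their poses are not given: they have to be found in the camera images.
- flange: the bench rod socket, fixed to the bench: grey square steel plate 110 x 110 x 8 mm with a 38 mm wide boss in the middle, up to 53 mm above the bench. Origin: centre of the plate's underside. A hole at each corner, 38 mm from the centre along x and y; three hold screws already home on their washers, the fourth (+x +y of its frame) has its 21 mm washer lying on the plate and holds the screw to start
- pilot (a point): centre of the fourth hole at the level of the plate's top, 8 mm above the bench; the pilot hole goes straight down (z is vertical). The loose screw pivots at the bench top, 8 mm below this point, and keeps whatever lean it is left with: tilting it takes about 0.2 N m at the pivot (5 to 6 N sideways at the head)
- screw_head (a point): centre of the flat top of the loose yellow screw's head; x, y, z turn and lean with the screw, z points out of the top along its axis. At the start it stands 40.5 mm from the pivot. The top 2.5 mm is a cone (13 mm wide at the top, 16.6 mm below), then 6 mm of hexagon, 17 mm across flats; flats face +x and every 60 degrees from it. It leans 4 to 10 degrees at first
- screw_face: the coned top of the same head (on which the driver's socket floor presses). Its origin lies 2.5 mm under the flat top, its axes are the screw's. In the socket the screw lags behind the hand by the socket's play and the give of the grip, and a side load left on the driver makes it creep over again while it is being turned
- screw_turn (a joint): turn of the screw, rad, 0 at the start, growing clockwise seen from above. Turning takes about 0.12 N m; the screw sinks 0.72 mm per rad and stays where it is left
- driver: nut driver, about 0.2 kg, 130 mm long, upright at the start. Origin: centre of the socket's open mouth at its lower end; z runs up the shaft. Socket 26 mm wide, 28 mm long; hexagonal recess 18 mm across flats (1 mm of play), 10 mm deep, its flats face 30 degrees from x and every 60 degrees on. Shaft 10 mm thick. Red square handle, 26 x 26 mm, from 56 to 130 mm, sides facing x and y
- socket_floor (a point): centre of the floor of the driver's hex recess, 10 mm above the mouth, axes as the driver's. It meets the flat top of the screw's head when the driver is fully on
- stand: wooden block 100 x 75 x 40 mm, fixed. Origin: centre of its underside
- stand_hole (a point): centre of the floor of the block's round hole (34 mm wide, 30 mm deep), 10 mm above the bench; the driver's mouth stands here
- tube_rack: cream test tube rack with two stoppered tubes, 70 x 200 x 120 mm, loose. Origin: centre of its underside
- dish: steel dish 128 mm wide, 16 mm high, holding two spare yellow screws, loose. Origin: centre of its underside
- beaker: glass beaker 76 mm wide, 95 mm high, loose. Origin: centre of its underside
- wash_bottle: white bottle with red cap, 64 mm wide, 150 mm high, loose. Origin: centre of its underside

How it is judged:
By the outcome, as a careful person would: the job done as asked, in the order asked, and still so for the second after the job is handed in, with the robot touching nothing.
It also fails if it takes over 72 s, if anything falls off the work surface, if the arm or the gripper's body presses on something with over 40 N, if the wrist force passes 120 N, or if a joint passes its speed limit or range.

## Working session

There is one attempt and no reset: what is moved stays moved. The work goes in short steps, Python scripts to look and compute and a tool call to move; the robot and the scene stay as the last step left them, time stands still between calls to the robot, and variables do not carry over. Pictures are saved under pics/ and viewed, at most 10 in all, crops included, and the job is handed in when it is done.

Besides the shell and the picture viewer there is one more tool, called after ">>>" by a JSON object that holds its "name" and its "arguments", one argument or row to a line. apply_moves: Moves the arm, as the interface text tells. Its arguments: {"type":"object","properties":{"dp":{"type":"array"},"twist":{"type":"array"},"fingers":{"type":"array"},"newtons":{"type":"number"}},"required":["dp","twist","fingers"]}

```bash
mkdir -p pics; cat > h.py <<'E'
import numpy as np, cv2
from scipy.spatial.transform import Rotation as R
from bench import ctrl, get_image, calibration
def att(c):
    a=np.array(c["attitude"],float)
    return a if a.shape==(3,3) else R.from_rotvec(a).as_matrix()
def ray(n,u,v):
    c=calibration(n); K=np.array([[c["fx"],0,c["cx"]],[0,c["fy"],c["cy"]],[0,0,1.]])
    p=cv2.undistortPoints(np.array([[[u,v]]],float),K,np.array([c["k1"],0,0,0,0.]))[0,0]
    d=att(c)@np.array([p[0],-p[1],-1]); return np.array(c["eye"]),d/np.linalg.norm(d)
def onz(n,u,v,z):
    e,d=ray(n,u,v); return e+d*(z-e[2])/d[2]
def tri(uv1,uv2,n1="side",n2="top"):
    e1,d1=ray(n1,*uv1); e2,d2=ray(n2,*uv2)
    s=np.linalg.lstsq(np.c_[d1,-d2],e2-e1,rcond=None)[0]
    a,b=e1+s[0]*d1,e2+s[1]*d2; return (a+b)/2,np.linalg.norm(a-b)
def proj(n,P):
    c=calibration(n); q=att(c).T@(np.array(P)-c["eye"]); x,y=q[0]/-q[2],-q[1]/-q[2]; f=1+c["k1"]*(x*x+y*y)
    return np.array([c["fx"]*x*f+c["cx"],c["fy"]*y*f+c["cy"]])
def snap(n,name):
    im=get_image(n); cv2.imwrite(f"pics/{name}.png",im[...,::-1]); return im
E
python3 - <<'E'
from h import *
np.set_printoptions(precision=4,suppress=True)
for n in("side","top"):
    print(n,calibration(n)); snap(n,n+"0")
print(ctrl.get_state())
E
```

```text
side {'fx': 580.3827143598693, 'fy': 580.3827143598693, 'cx': 323.1798103984056, 'cy': 236.37443489556952, 'k1': -0.15902456467478815, 'eye': array([ 0.2152, -1.0685,  0.8893]), 'attitude': array([ 0.9262, -0.1357, -0.3127])}
top {'fx': 609.0363435069124, 'fy': 609.0363435069124, 'cx': 309.536019597334, 'cy': 237.708025287733, 'k1': -0.0550235881374467, 'eye': array([ 0.4044, -0.0205,  1.3143]), 'attitude': array([ 0.1249, -0.0887, -1.597 ])}
{'time': 0.1, 'joint_positions': array([-1.1139,  0.3218, -0.0701,  1.4515,  0.0226,  1.3708, -0.0569]), 'qd': array([ 0.0002, -0.0005,  0.0009, -0.0035, -0.0009,  0.0009, -0.0006]), 'joint_torque': array([  0.    , -49.2574,  -0.4055, -31.3396,  -0.0642,   0.0395,
         0.0001]), 'position': array([0.2783, 0.5868, 0.2216]), 'tool_rot': array([-0.6898, -3.0646,  0.0027]), 'ft_force': array([ 0.2125, -0.1739,  0.663 ]), 'torque': array([-0.0297, -0.0155,  0.0388]), 'grip_force': 0.0, 'grip_width': 0.9977765798857133}
```

View pics/side0.png

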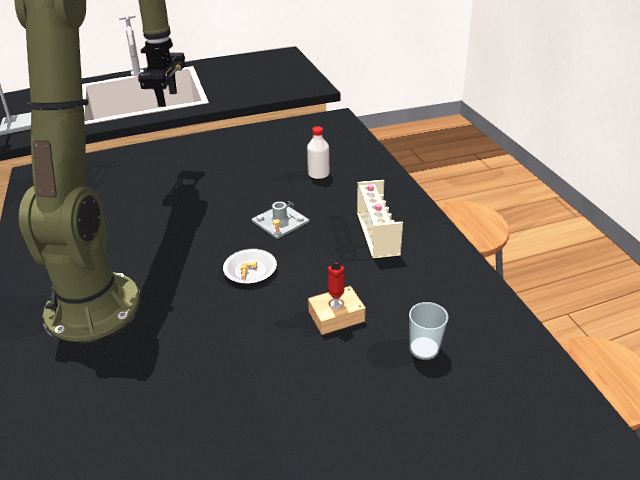

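View pics/top0.png

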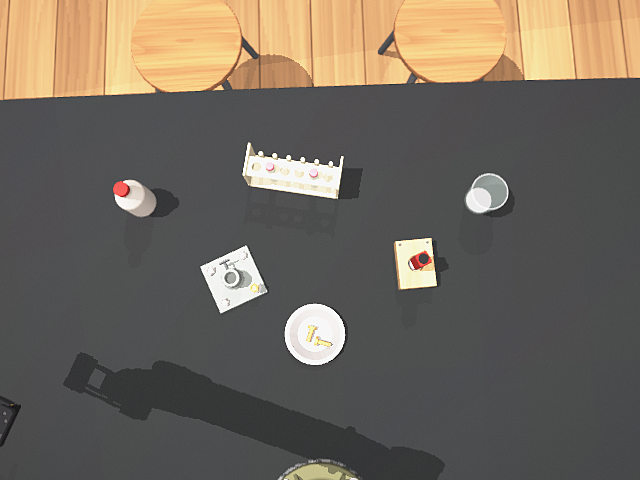

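The side view shows the driver at (336,283), its stand at (337,310) and the flange at (280,220), with the loose screw near (277,226). In the top view the driver is at (420,261), the flange at (233,280) and the screw at (257,288). I'll zoom in on both and measure.

```bash
python3 - <<'E'
from h import *
np.set_printoptions(precision=4,suppress=True)
S=cv2.imread("pics/side0.png");T=cv2.imread("pics/top0.png")
def crop(I,u,v,w,h): return cv2.resize(I[v:v+h,u:u+w],(400,300),interpolation=cv2.INTER_CUBIC)
M=np.vstack([np.hstack([crop(S,240,190,80,60),crop(T,192,238,88,66)]),np.hstack([crop(S,286,255,104,78),crop(T,376,226,88,66)])])
cv2.imwrite("pics/mos.png",M)
for n,I in(("side",S),("top",T)):
    hsv=cv2.cvtColor(I,cv2.COLOR_BGR2HSV)
    y=cv2.inRange(hsv,(14,110,120),(32,255,255))
    box={"side":(250,200,320,245),"top":(195,240,272,318)}[n]
    m=np.zeros_like(y); m[box[1]:box[3],box[0]:box[2]]=y[box[1]:box[3],box[0]:box[2]]
    ys,xs=np.nonzero(m); print(n,"screw",len(xs),xs.mean(),ys.mean(),xs.min(),xs.max(),ys.min(),ys.max())
    r=cv2.inRange(hsv,(0,130,60),(8,255,255))|cv2.inRange(hsv,(172,130,60),(180,255,255))
    box={"side":(300,240,380,330),"top":(390,230,450,290)}[n]
    m=np.zeros_like(r); m[box[1]:box[3],box[0]:box[2]]=r[box[1]:box[3],box[0]:box[2]]
    ys,xs=np.nonzero(m); print(n,"red",len(xs),xs.mean(),ys.mean(),xs.min(),xs.max(),ys.min(),ys.max())
    print(n)
E
```

```text
side screw 39 276.4102564102564 223.89743589743588 273 279 220 229
side red 476 335.81302521008405 281.0966386554622 328 344 262 297
side
top screw 17 255.05882352941177 286.5882352941176 251 258 284 291
top red 159 419.39622641509436 260.49685534591197 411 431 251 268
top
```

View pics/mos.png

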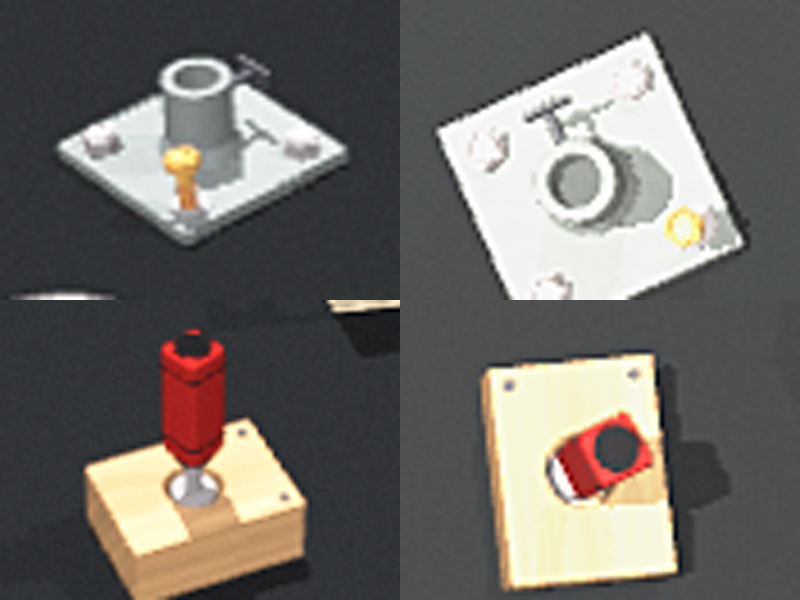

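The mosaic puts the loose screw's head at side (276.6,222) and top (254.7,288). It leans toward the boss. The driver's black cap is at side (336,267) and top (424.4,258.3). Next I'll fit the edges.

```bash
python3 - <<'E'
from h import *
np.set_printoptions(precision=4,suppress=True)
T=cv2.imread("pics/top0.png"); S=cv2.imread("pics/side0.png")
g=cv2.cvtColor(T,cv2.COLOR_BGR2GRAY); up=cv2.resize(g,None,fx=4,fy=4,interpolation=cv2.INTER_CUBIC)
def biggest(m):
    c=cv2.findContours(m,cv2.RETR_EXTERNAL,cv2.CHAIN_APPROX_NONE)[0]; return max(c,key=cv2.contourArea)
def sub(m,x0,y0,x1,y1):
    o=np.zeros_like(m);o[y0*4:y1*4,x0*4:x1*4]=m[y0*4:y1*4,x0*4:x1*4];return o
c=biggest(sub(((up>140)*255).astype(np.uint8),190,235,280,320))
def box(c,z,n="top"):
    P=np.array([onz(n,(u+.5)/4-.5,(v+.5)/4-.5,z)[:2] for u,v in c[:,0]])
    r=cv2.minAreaRect((P*1000).astype(np.float32)); return r
print("plate",box(c,.008))
hs=cv2.resize(cv2.cvtColor(T,cv2.COLOR_BGR2HSV),None,fx=4,fy=4,interpolation=cv2.INTER_LINEAR)
b=sub(cv2.inRange(cv2.resize(T,None,fx=4,fy=4,interpolation=cv2.INTER_CUBIC),(95,120,130),(255,255,255)),385,230,445,295)
print("stand",box(biggest(b),.04))
blk=sub(((up<50)*255).astype(np.uint8),417,252,430,265); cc=biggest(blk); r=cv2.minEnclosingCircle(cc); print("cap px",(np.array(r[0])+.5)/4-.5,r[1]/4)
cap=(np.array(r[0])+.5)/4-.5
print("cap z.14",onz("top",*cap,.14),"tri",tri((336.2,266.7),cap))
print("head tri",tri((276.6,222),(254.7,287.9)), onz("top",254.7,287.9,.047), onz("side",276.6,222,.045))
E
```

```text
plate ((498.97802734375, 174.14984130859375), (112.39301300048828, 112.16686248779297), 23.371017456054688)
stand ((518.3662109375, -212.62054443359375), (102.7996826171875, 81.40848541259766), 3.5368568897247314)
cap px [423.125 262.75 ] 0.2795335054397583
cap z.14 [ 0.5094 -0.2137  0.14  ] tri (array([ 0.514 , -0.2149,  0.1397]), np.float64(0.00937362541939802))
head tri (array([0.4773, 0.1245, 0.0356]), np.float64(0.002197732792125057)) [0.4756 0.1234 0.047 ] [0.4755 0.1111 0.045 ]
```

```bash
python3 - <<'E'
from h import *
np.set_printoptions(precision=4,suppress=True)
T=np.mean([get_image("top") for _ in range(4)],0); S=np.mean([get_image("side") for _ in range(4)],0)
np.savez("avg.npz",T=T,S=S)
def crop(I,u,v,w,h): return cv2.resize(I[v:v+h,u:u+w].clip(0,255).astype(np.uint8)[...,::-1],(400,300),interpolation=cv2.INTER_CUBIC)
cv2.imwrite("pics/m2.png",np.vstack([np.hstack([crop(T,400,242,40,30),crop(S,316,258,40,30)]),np.hstack([crop(T,236,272,40,30),crop(S,258,210,40,30)])]))
p=np.array([.4792,.1242,0])
for z in(.008,.032,.0405):print(z,proj("top",p+[0,0,z]),proj("side",p+[0,0,z]))
for z in (.008,):
  for s in((1,1),(1,-1),(-1,1),(-1,-1)):
    q=np.array([.499,.1741])+R.from_euler('z',23.37,degrees=True).as_matrix()[:2,:2]@(np.array(s)*.055)
    print("corner",q,proj("top",[*q,z]),proj("side",[*q,z]))
E
```

```text
0.008 [256.3553 287.2058] [277.5986 230.6542]
0.032 [255.0881 286.5893] [276.9899 223.0918]
0.0405 [254.628  286.3654] [276.7721 220.379 ]
corner [0.5277 0.2464] [199.7746 266.3532] [282.9426 202.7483]
corner [0.5713 0.1454] [245.9248 244.966 ] [308.9755 219.1602]
corner [0.4267 0.2028] [220.2051 312.749 ] [251.0124 218.4472]
corner [0.4703 0.1018] [266.8334 291.0522] [276.5461 236.2013]
```

View pics/m2.png

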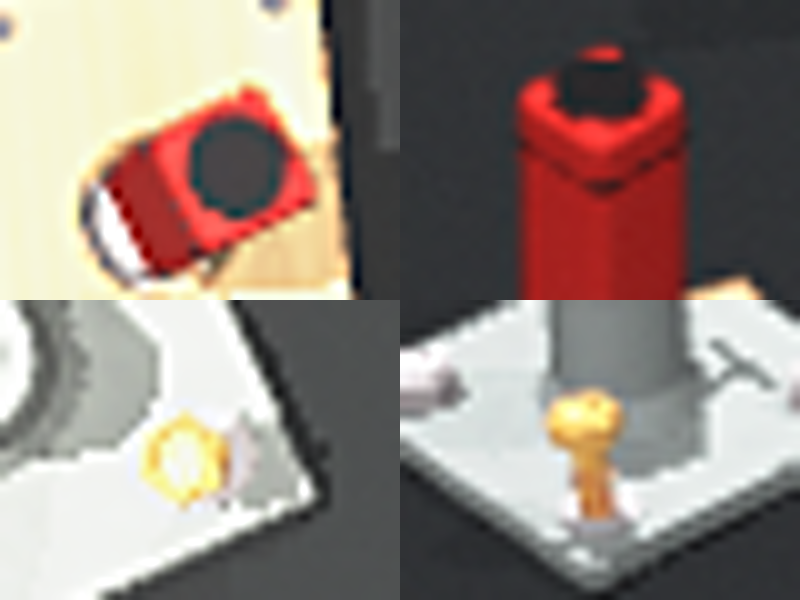

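The crops put the driver cap at top (423.1,258.1) and side (335.6,266.0). Its handle edges run at about -29° in the top image. The screw head is at top (254.05,287.55) and side (275.9,221.5), with hex corners pointing up and down in the top image. It leans about 3 mm toward -x,+y.

```bash
python3 - <<'E'
from h import *
np.set_printoptions(precision=4,suppress=True)
print("cap",tri((335.65,266.05),(423.1,258.1)),onz("top",423.1,258.1,.14),onz("side",335.65,266.05,.14))
f=lambda x,y:onz("top",400+(x+.5)/10-.5,242+(y+.5)/10-.5,.14)[:2]
C=[f(*c) for c in((151,163),(255,87),(318,190),(208,252))]
for i in range(4):
    d=C[(i+1)%4]-C[i]; print("edge",np.hypot(*d),np.degrees(np.arctan2(d[1],d[0]))%90)
print("ctr",np.mean(C,0))
f=lambda x,y:onz("top",236+(x+.5)/10-.5,272+(y+.5)/10-.5,.036)[:2]
d=f(185,112)-f(185,208);print("screw corner dir",np.degrees(np.arctan2(d[1],d[0]))%60, "flats",(np.degrees(np.arctan2(d[1],d[0]))+30)%60)
print("head",tri((275.9,221.55),(254.05,287.55)),onz("top",254.05,287.55,.036),onz("side",275.9,221.55,.036))
# washers of the other screws not used; tool axes
s=ctrl.get_state(); print(R.from_rotvec(s["tool_rot"]).as_matrix(),s["position"])
p=s["position"]
for n in("top","side"):print(n,proj(n,p))
E
```

```text
cap (array([ 0.5182, -0.2139,  0.1405]), np.float64(0.00028563909927321483)) [ 0.5184 -0.2141  0.14  ] [ 0.5183 -0.2133  0.14  ]
edge 0.025199733253485346 34.16653557324158
edge 0.023205187364440525 28.613222338791928
edge 0.02461102888137498 27.459444672745647
edge 0.020276570971404433 29.956749958889944
ctr [ 0.517  -0.2135]
screw corner dir 59.09308193125435 flats 29.09308193125435
head (array([0.477 , 0.1259, 0.0362]), np.float64(6.18357525565684e-05)) [0.477 0.126 0.036] [0.4771 0.1262 0.036 ]
[[-0.9036  0.4285  0.0001]
 [ 0.4285  0.9036  0.0001]
 [-0.      0.0001 -1.    ]] [0.2785 0.5873 0.2226]
top [-10.2028 398.5723]
side [166.9996  99.2847]
```

>>> {"name": "apply_moves", "arguments": {
  "dp": [
    [-0.014, -0.016, 0],
    [-0.028, -0.031, 0],
    [-0.028, -0.031, 0],
    [-0.028, -0.031, 0],
    [-0.028, -0.031, 0],
    [-0.028, -0.031, 0],
    [-0.028, -0.031, 0],
    [-0.028, -0.031, 0],
    [-0.028, -0.031, 0],
    [-0.028, -0.031, 0]
  ],
  "twist": [
    [0, 0, 0],
    [0, 0, 0],
    [0, 0, 0],
    [0, 0, 0],
    [0, 0, 0],
    [0, 0, 0],
    [0, 0, 0],
    [0, 0, 0],
    [0, 0, 0],
    [0, 0, 0]
  ],
  "fingers": [0, 0, 0, 0, 0, 0, 0, 0, 0, 0]
}}

```text
time: 1.5
position: [0.3928, 0.2052, 0.2229]
tool_rot: [0.69, 3.064, 0.002]
ft_force: [0.3, 0.0, 0.6]
grip_width: 1.002
grip_force: 0.0
```

>>> {"name": "apply_moves", "arguments": {
  "dp": [
    [-0.028, -0.031, 0],
    [-0.028, -0.031, 0],
    [-0.028, -0.031, 0],
    [-0.028, -0.031, 0],
    [-0.028, -0.031, 0],
    [-0.028, -0.031, 0],
    [-0.028, -0.031, 0],
    [-0.028, -0.031, 0],
    [-0.02, -0.02, 0],
    [0, 0, 0]
  ],
  "twist": [
    [0, 0, 0],
    [0, 0, 0],
    [0, 0, 0],
    [0, 0, 0],
    [0, 0, 0],
    [0, 0, 0],
    [0, 0, 0],
    [0, 0, 0],
    [0, 0, 0],
    [0, 0, 0]
  ],
  "fingers": [0, 0, 0, 0, 0, 0, 0, 0, 0, 0]
}}

```text
time: 2.5
position: [0.4983, -0.1448, 0.223]
tool_rot: [0.7, 3.061, -0.004]
ft_force: [-0.7, 0.5, 0.3]
grip_width: 1.0
grip_force: 0.0
```

>>> {"name": "apply_moves", "arguments": {
  "dp": [
    [0, 0, 0],
    [0, 0, 0],
    [0, 0, 0],
    [0, 0, 0],
    [0, 0, 0],
    [0, 0, 0]
  ],
  "twist": [
    [0, 0, 0.12],
    [0, 0, 0.12],
    [0, 0, 0.12],
    [0, 0, 0.12],
    [0, 0, 0.12],
    [0, 0, 0.02]
  ],
  "fingers": [0, 0, 0, 0, 0, 0]
}}

```text
time: 3.1
position: [0.4981, -0.1386, 0.2226]
tool_rot: [-1.591, -2.708, -0.001]
ft_force: [0.3, -0.1, -0.6]
grip_width: 1.001
grip_force: 0.0
```

>>> {"name": "apply_moves", "arguments": {
  "dp": [
    [-0.025, -0.0064, 0],
    [-0.025, -0.0064, 0],
    [-0.025, -0.0064, 0.02],
    [0, 0, 0.03],
    [0, 0, 0.03],
    [0, 0, 0.025],
    [0, 0, 0.02],
    [0, 0, 0.0135],
    [0, 0, 0]
  ],
  "twist": [
    [0, 0, 0],
    [0, 0, 0],
    [0, 0, 0],
    [0, 0, 0],
    [0, 0, 0],
    [0, 0, 0],
    [0, 0, 0],
    [0, 0, 0],
    [0, 0, 0]
  ],
  "fingers": [0, 0, 0, 0, 0, 0, 0, 0, 0]
}}

```text
time: 4.0
position: [0.5167, -0.2136, 0.0823]
tool_rot: [-1.588, -2.707, 0.001]
ft_force: [-0.2, 1.1, 0.3]
grip_width: 1.001
grip_force: 0.0
```

```bash
python3 - <<'E'
from h import *
np.set_printoptions(precision=4,suppress=True)
a=snap("top","top1"); b=snap("side","side1")
def crop(I,u,v,w,h): return cv2.resize(I[v:v+h,u:u+w][...,::-1],(400,300),interpolation=cv2.INTER_CUBIC)
cv2.imwrite("pics/m3.png",np.hstack([crop(a,370,220,100,75),crop(b,286,240,100,75)]))
s=ctrl.get_state(); print(s["position"],s["tool_rot"],s["ft_force"])
E
```

```text
[ 0.5183 -0.2146  0.0846] [1.5903 2.7087 0.0005] [-0.2455 -1.0854  0.8809]
```

View pics/m3.png

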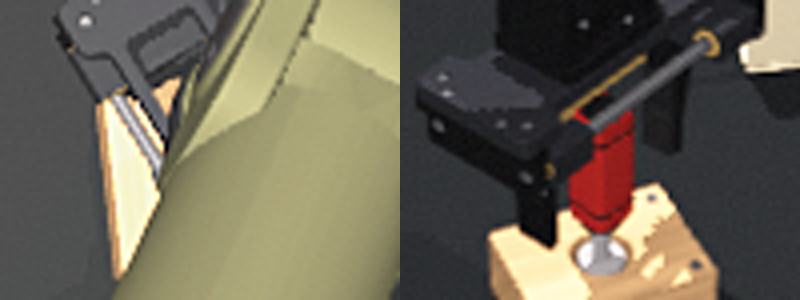

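The side crop shows the handle standing between the open fingers. I'll close on it.

>>> {"name": "apply_moves", "arguments": {
  "dp": [
    [0, 0, 0],
    [0, 0, 0],
    [0, 0, 0],
    [0, 0, 0],
    [0, 0, 0],
    [0, 0, 0],
    [0, 0, 0],
    [0, 0, 0]
  ],
  "twist": [
    [0, 0, 0],
    [0, 0, 0],
    [0, 0, 0],
    [0, 0, 0],
    [0, 0, 0],
    [0, 0, 0],
    [0, 0, 0],
    [0, 0, 0]
  ],
  "fingers": [0.3, 0.6, 0.8, 0.8, 0.8, 0.8, 0.8, 0.8],
  "newtons": 50
}}

```text
time: 4.9
position: [0.5178, -0.2148, 0.084]
tool_rot: [-1.592, -2.708, -0.0]
ft_force: [-0.2, 0.2, 0.9]
grip_width: 0.358
grip_force: 0.0
```

```bash
python3 - <<'E'
from h import *
np.set_printoptions(precision=4,suppress=True)
for i in range(6):
    get_image("side")
    s=ctrl.get_state(); print(s["position"],s["tool_rot"],s["ft_force"],s["torque"],s["grip_width"],s["grip_force"])
print(s["joint_positions"])
E
```

```text
[ 0.5178 -0.2148  0.084 ] [-1.5919 -2.7084  0.0002] [-1.7115 -2.0462 -0.8565] [-0.3914  0.2925 -0.0342] 0.3122604640441336 4.352280352094766
[ 0.5178 -0.2148  0.084 ] [-1.5919 -2.7083  0.0001] [0.3735 0.1297 0.7934] [-0.1084  0.0455  0.008 ] 0.29733337003935995 49.51193617656827
[ 0.5178 -0.2148  0.084 ] [-1.5919 -2.7083  0.    ] [-0.1225  0.1079 -0.1277] [-0.053   0.0417  0.0309] 0.2978259479400215 49.51205151155591
[ 0.5178 -0.2148  0.084 ] [-1.5919 -2.7084  0.    ] [ 0.0826 -0.2675  0.0371] [-0.1116  0.0351  0.0629] 0.29862318130414967 49.51225406024605
[ 0.5178 -0.2148  0.084 ] [-1.5919 -2.7083  0.    ] [ 0.0923 -0.5797 -0.6247] [-0.0453  0.0514  0.0515] 0.29526983585302174 49.512160015292466
[ 0.5178 -0.2148  0.084 ] [-1.5919 -2.7083 -0.    ] [ 0.302  -0.7224 -0.1367] [-0.0644  0.0303 -0.0032] 0.29645387326659695 49.512211731635034
[-0.2888  0.2948  0.7349  1.861  -0.224   1.0698  1.0413]
```

>>> {"name": "apply_moves", "arguments": {
  "dp": [
    [0, 0, -0.01],
    [0, 0, -0.02],
    [0, 0, -0.025],
    [0, 0, -0.025],
    [0.01, 0.004, -0.005],
    [0.03, 0.012, 0],
    [0.035, 0.0145, 0],
    [0.035, 0.0145, 0],
    [0.035, 0.0145, 0],
    [0.035, 0.0145, 0]
  ],
  "twist": [
    [0, 0, 0],
    [0, 0, 0],
    [0, 0, 0],
    [0, 0, 0],
    [0, 0, 0],
    [0, 0, 0],
    [0, 0, 0],
    [0, 0, 0],
    [0, 0, 0],
    [0, 0, 0]
  ],
  "fingers": [0.8, 0.8, 0.8, 0.8, 0.8, 0.8, 0.8, 0.8, 0.8, 0.8]
}}

```text
time: 6.2
position: [0.4935, -0.0191, 0.1683]
tool_rot: [-1.59, -2.708, 0.0]
ft_force: [1.0, 1.2, -3.6]
grip_width: 0.296
grip_force: 49.5
```

>>> {"name": "apply_moves", "arguments": {
  "dp": [
    [0.035, 0.0145, 0],
    [0.035, 0.0145, 0],
    [0.03, 0.012, 0],
    [0.025, 0.01, 0],
    [0.013, 0.005, 0],
    [0, 0, 0.01],
    [0, 0, 0.01],
    [0, 0, 0.005],
    [0, 0, 0],
    [0, 0, 0]
  ],
  "twist": [
    [0, 0, 0],
    [0, 0, 0],
    [0, 0, 0],
    [0, 0, 0],
    [0, 0, 0],
    [0, 0, 0],
    [0, 0, 0],
    [0, 0, 0],
    [0, 0, 0],
    [0, 0, 0]
  ],
  "fingers": [0.8, 0.8, 0.8, 0.8, 0.8, 0.8, 0.8, 0.8, 0.8, 0.8]
}}

```text
time: 7.2
position: [0.4769, 0.1252, 0.1439]
tool_rot: [-1.594, -2.707, 0.001]
ft_force: [-0.2, -0.3, -3.0]
grip_width: 0.298
grip_force: 49.5
```

```bash
python3 - <<'E'
from h import *
np.set_printoptions(precision=4,suppress=True)
b=snap("side","side2"); a=snap("top","top2")
b=np.mean([get_image("side") for _ in range(4)],0).astype(np.uint8)
def crop(I,u,v,w,h,W=400,H=600): return cv2.resize(I[v:v+h,u:u+w][...,::-1],(W,H),interpolation=cv2.INTER_CUBIC)
cv2.imwrite("pics/m4.png",np.hstack([crop(b,258,180,40,60),crop(a,226,245,60,60,400,400+200)]))
s=ctrl.get_state(); print(s["position"],s["tool_rot"],s["ft_force"],s["grip_force"]); p=s["position"]
for z in(.074,.046,.018): q=p-[0,0,z]; print(q,proj("side",q),proj("top",q))
E
```

```text
[0.477  0.1263 0.1444] [1.5919 2.708  0.001 ] [ 0.1995  0.0573 -2.0265] 49.51590187847614
[0.477  0.1263 0.0704] [274.9244 210.4264] [251.9379 286.678 ]
[0.477  0.1263 0.0984] [274.1743 201.149 ] [250.279  285.9076]
[0.477  0.1263 0.1264] [273.4115 191.6649] [248.5429 285.1012]
```

View pics/m4.png

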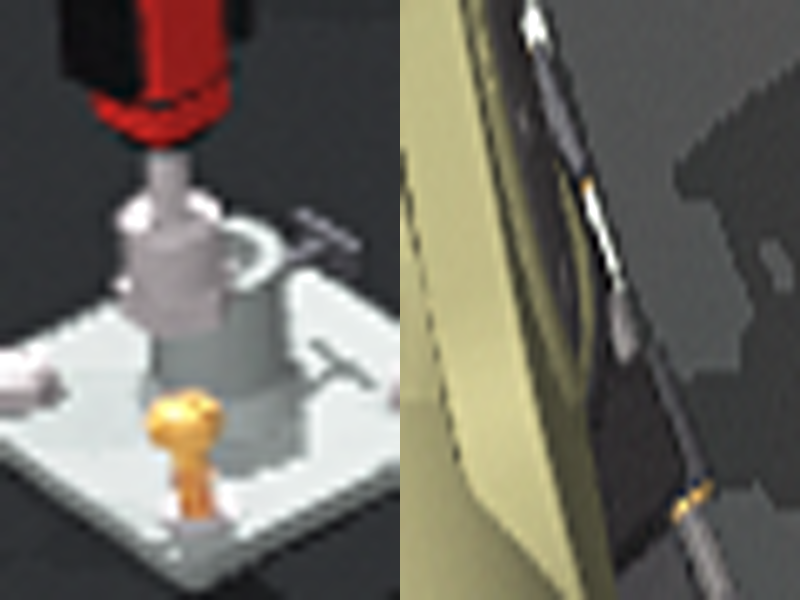

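The side crop shows the socket hovering at u≈274.5, within a millimetre of where I predicted, with the screw head at (276,221.5). The arm hides the top view. I'll tilt the driver to match the lean and lower it along the screw's axis.

>>> {"name": "apply_moves", "arguments": {
  "dp": [
    [0.0044, -0.0014, 0],
    [0.0044, -0.0014, 0],
    [0, 0, 0.008],
    [0, 0, 0.008],
    [0, 0, 0.006],
    [0, 0, 0],
    [0, 0, 0]
  ],
  "twist": [
    [-0.012, -0.042, 0],
    [-0.012, -0.042, 0],
    [0, 0, 0],
    [0, 0, 0],
    [0, 0, 0],
    [0, 0, 0],
    [0, 0, 0]
  ],
  "fingers": [0.8, 0.8, 0.8, 0.8, 0.8, 0.8, 0.8]
}}

```text
time: 8.2
position: [0.4716, 0.1306, 0.1216]
tool_rot: [1.551, 2.635, -0.035]
ft_force: [0.5, 0.6, -2.7]
grip_width: 0.294
grip_force: 49.5
```

```bash
cat >> h.py <<'E'
def st(show=True,n=4):
    L=[]
    for i in range(n): get_image("side"); L.append(ctrl.get_state())
    p=np.mean([s["position"] for s in L],0); M=R.from_rotvec(L[-1]["tool_rot"]).as_matrix(); a=-M[:,2]
    print("t",round(L[-1]["time"],2),"tcp",p,"axis",a,"yawy",np.degrees(np.arctan2(M[1,1],M[0,1])),"mouth",p-.074*a,
     "F",np.mean([s["ft_force"] for s in L],0),"T",np.mean([s["torque"] for s in L],0),"grip",L[-1]["grip_width"])
    return p,M,a
E
python3 - <<'E'
from h import *
np.set_printoptions(precision=4,suppress=True)
p,M,a=st()
b=np.mean([get_image("side") for _ in range(4)],0).astype(np.uint8)
m=p-.074*a; print(proj("side",m),proj("side",m+.014*a))
cv2.imwrite("pics/m5.png",cv2.resize(b[195:240,250:310][...,::-1],(800,600),interpolation=cv2.INTER_CUBIC))
E
```

```text
t 8.4 tcp [0.4717 0.1311 0.1221] axis [-0.0622  0.0613  0.9962] yawy 29.148472840093547 mouth [0.4763 0.1265 0.0484] F [ 0.2977  0.0363 -2.2107] T [0.0887 0.111  0.0041] grip 0.29458071194881413
[275.249  217.5695] [274.4619 212.942 ]
```

View pics/m5.png

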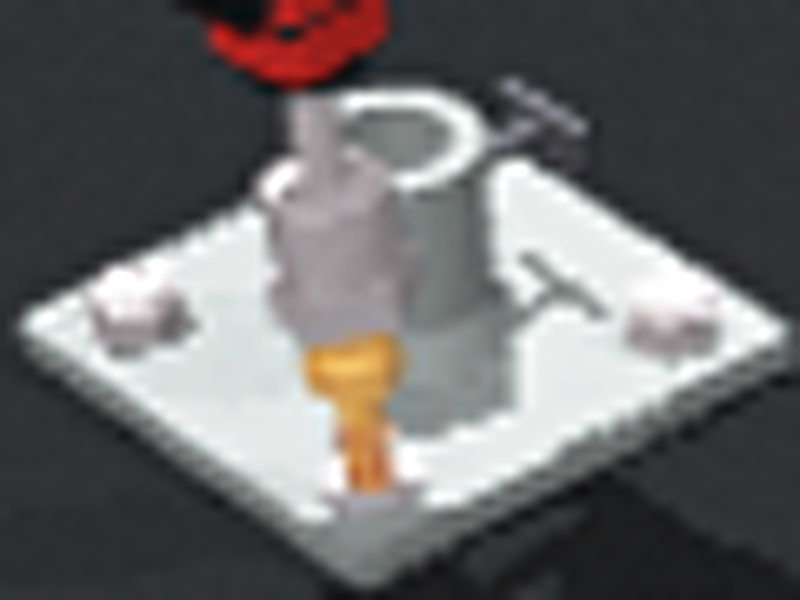

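The side crop shows the socket right above the head and in line with its axis (mouth centre x≈345, head x≈354 at 13× zoom). I'll lower it gently.

>>> {"name": "apply_moves", "arguments": {
  "dp": [
    [0, 0, 0.003],
    [0, 0, 0.003],
    [0, 0, 0.002],
    [0, 0, 0.002],
    [0, 0, 0.001],
    [0, 0, 0]
  ],
  "twist": [
    [0, 0, 0],
    [0, 0, 0],
    [0, 0, 0],
    [0, 0, 0],
    [0, 0, 0],
    [0, 0, 0]
  ],
  "fingers": [0.8, 0.8, 0.8, 0.8, 0.8, 0.8]
}}

```text
time: 9.2
position: [0.4719, 0.1305, 0.1107]
tool_rot: [1.549, 2.635, -0.034]
ft_force: [-0.6, 0.5, -3.4]
grip_width: 0.296
grip_force: 49.5
```

```bash
python3 - <<'E'
from h import *
np.set_printoptions(precision=4,suppress=True)
st()
E
```

```text
t 9.4 tcp [0.4719 0.1305 0.1109] axis [-0.0616  0.0617  0.9962] yawy 29.1626951364041 mouth [0.4765 0.126  0.0372] F [-0.2794 -1.0533 -2.4482] T [-0.0076  0.2449  0.009 ] grip 0.2975111179857624
```

>>> {"name": "apply_moves", "arguments": {
  "dp": [
    [0, 0, 0.001],
    [0, 0, 0.001],
    [0, 0, 0.001],
    [0, 0, 0]
  ],
  "twist": [
    [0, 0, 0],
    [0, 0, 0],
    [0, 0, 0],
    [0, 0, 0]
  ],
  "fingers": [0.8, 0.8, 0.8, 0.8]
}}

```text
time: 9.8
position: [0.4721, 0.1303, 0.1078]
tool_rot: [1.549, 2.635, -0.034]
ft_force: [-0.8, -1.3, -2.6]
grip_width: 0.295
grip_force: 49.5
```

```bash
python3 - <<'E'
from h import *
np.set_printoptions(precision=4,suppress=True)
st()
E
```

```text
t 10.0 tcp [0.4721 0.1303 0.1079] axis [-0.0616  0.0617  0.9962] yawy 29.166122872200503 mouth [0.4767 0.1258 0.0341] F [-0.5128 -0.4083 -3.1469] T [-0.0508  0.3975 -0.0104] grip 0.2978482220925083
```

>>> {"name": "apply_moves", "arguments": {
  "dp": [
    [0, 0, 0.001],
    [0, 0, 0.001],
    [0, 0, 0.001],
    [0, 0, 0]
  ],
  "twist": [
    [0, 0, 0],
    [0, 0, 0],
    [0, 0, 0],
    [0, 0, 0]
  ],
  "fingers": [0.8, 0.8, 0.8, 0.8]
}}

```text
time: 10.4
position: [0.4723, 0.1301, 0.1048]
tool_rot: [1.549, 2.635, -0.034]
ft_force: [-1.4, -0.7, -2.4]
grip_width: 0.299
grip_force: 49.5
```

```bash
python3 - <<'E'
from h import *
np.set_printoptions(precision=4,suppress=True)
st()
E
```

```text
t 10.6 tcp [0.4723 0.1302 0.1049] axis [-0.0616  0.0618  0.9962] yawy 29.16485269044404 mouth [0.4769 0.1256 0.0312] F [-1.3445  0.0877 -2.6607] T [-0.1089  0.456  -0.0229] grip 0.2940715865011557
```

>>> {"name": "apply_moves", "arguments": {
  "dp": [
    [0, 0, 0.001],
    [0, 0, 0.001],
    [0, 0, 0]
  ],
  "twist": [
    [0, 0, 0],
    [0, 0, 0],
    [0, 0, 0]
  ],
  "fingers": [0.8, 0.8, 0.8]
}}

```text
time: 10.9
position: [0.4727, 0.1302, 0.1038]
tool_rot: [1.549, 2.635, -0.033]
ft_force: [-4.1, -1.1, 4.9]
grip_width: 0.297
grip_force: 49.5
```

```bash
python3 - <<'E'
from h import *
np.set_printoptions(precision=4,suppress=True)
p,M,a=st()
b=np.mean([get_image("side") for _ in range(4)],0).astype(np.uint8)
cv2.imwrite("pics/m6.png",cv2.resize(b[195:240,250:310][...,::-1],(800,600),interpolation=cv2.INTER_CUBIC))
E
```

```text
t 11.1 tcp [0.4727 0.1302 0.1038] axis [-0.0622  0.0612  0.9962] yawy 29.16482009468445 mouth [0.4773 0.1257 0.0301] F [-3.6894 -1.0988  5.309 ] T [-0.4898  1.1383 -0.1117] grip 0.2966703635977793
```

View pics/m6.png

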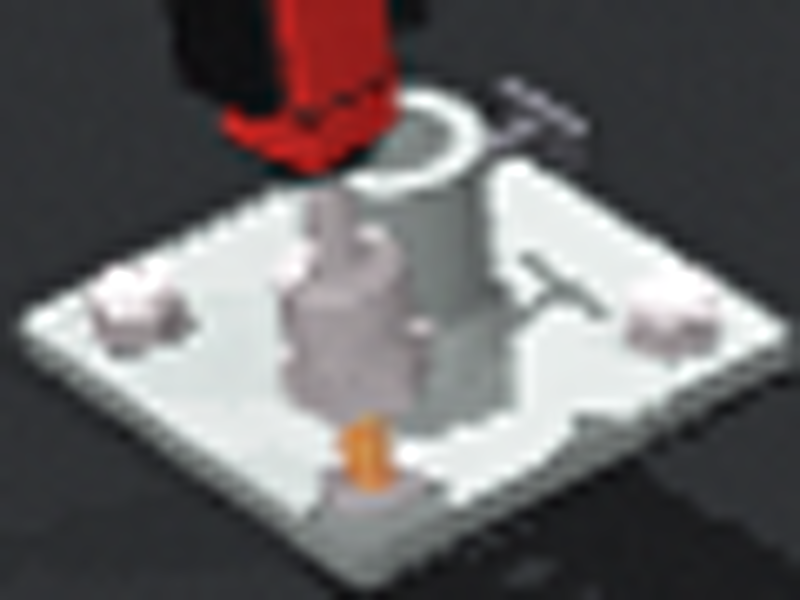

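The side crop shows the socket down over the whole head with only the shaft visible, its base at about (277.3,231). Vertical contact came at the expected height, so it is fully on. Before standing it up I'll refine the pilot position from the first pictures, using the boss rim and the plate edges.

```bash
python3 - <<'E'
from h import *
np.set_printoptions(precision=4,suppress=True)
d=np.load("avg.npz")
def rim(I,n,x0,y0,x1,y1,seed,t):
    g=cv2.resize(I.mean(2)[y0:y1,x0:x1].astype(np.float32),None,fx=8,fy=8,interpolation=cv2.INTER_CUBIC)
    m=(g<t).astype(np.uint8); k,l=cv2.connectedComponents(m); sx=int((seed[0]-x0+.5)*8);sy=int((seed[1]-y0+.5)*8)
    c=max(cv2.findContours((l==l[sy,sx]).astype(np.uint8)*(l[sy,sx]>0),cv2.RETR_EXTERNAL,cv2.CHAIN_APPROX_NONE)[0],key=cv2.contourArea)
    P=np.array([onz(n,x0+(u+.5)/8-.5,y0+(v+.5)/8-.5,.053)[:2] for u,v in c[:,0]])*1000
    return cv2.fitEllipse(P.astype(np.float32)),cv2.minEnclosingCircle(P.astype(np.float32))
for t in(150,170,190): print("top",rim(d["T"],"top",222,266,242,292,(231,277.5),t))
for t in(120,140,160): print("side",rim(d["S"],"side",270,198,292,215,(279,205.3),t))
# plate edges, top view: contour points near each side
g=cv2.resize(d["T"].mean(2).astype(np.float32),None,fx=4,fy=4,interpolation=cv2.INTER_CUBIC)
m=(g>140).astype(np.uint8); m[:235*4]=0;m[320*4:]=0;m[:,:190*4]=0;m[:,280*4:]=0
c=max(cv2.findContours(m,cv2.RETR_EXTERNAL,cv2.CHAIN_APPROX_NONE)[0],key=cv2.contourArea)
P=np.array([onz("top",(u+.5)/4-.5,(v+.5)/4-.5,.008)[:2] for u,v in c[:,0]])*1000
c0=np.array([499,174.1]); 
for it in range(2):
  for k in range(4):
    a=np.radians(23.37+90*k); n=np.array([np.cos(a),np.sin(a)]); t=np.array([-n[1],n[0]]); q=P-c0
    s=q[(abs(q@t)<45)&(q@n>48)]
    f=cv2.fitLine(s.astype(np.float32),cv2.DIST_HUBER,0,.01,.01).ravel()
    if it: print("side",23.37+90*k,"dist",np.median(s@n),"dir",np.degrees(np.arctan2(f[1],f[0]))%90)
E
```

```text
Traceback (most recent call last):
ValueError: max() iterable argument is empty
```

```bash
python3 - <<'E'
from h import *
np.set_printoptions(precision=4,suppress=True,linewidth=200)
d=np.load("avg.npz")
print(d["T"].mean(2)[268:290:1,222:242:1].astype(int))
g=cv2.resize(d["T"].mean(2).astype(np.float32),None,fx=4,fy=4,interpolation=cv2.INTER_CUBIC)
m=(g>140).astype(np.uint8); m[:235*4]=0;m[320*4:]=0;m[:,:190*4]=0;m[:,280*4:]=0
c=max(cv2.findContours(m,cv2.RETR_EXTERNAL,cv2.CHAIN_APPROX_NONE)[0],key=cv2.contourArea)
P=np.array([onz("top",(u+.5)/4-.5,(v+.5)/4-.5,.008)[:2] for u,v in c[:,0]])*1000
c0=np.array([499,174.1]); 
for k in range(4):
    a=np.radians(23.37+90*k); n=np.array([np.cos(a),np.sin(a)]); t=np.array([-n[1],n[0]]); q=P-c0
    s=q[(abs(q@t)<45)&(q@n>48)]
    f=cv2.fitLine(s.astype(np.float32),cv2.DIST_HUBER,0,.01,.01).ravel()
    print("side",23.37+90*k,"dist",np.median(s@n),"dir",np.degrees(np.arctan2(f[1],f[0]))%90)
E
```

```text
[[243 244 251 208 171 135 162 228 210 232 213 185 132 127 197 255 254 250 247 245]
 [242 244 247 252 133 191 241 242 238 241 228 219 137  96 140 177 204 232 255 253]
 [243 243 245 245 240 246 250 251 250 249 246 247 248 182  94 107 118 166 197 209]
 [243 243 236 241 247 254 239 226 224 238 253 254 252 250 229  94 109 123 121 153]
 [244 236 241 248 243 221 142 123 121 125 130 183 254 253 255 192  96 106 122 125]
 [240 242 248 245 153 120 105 102 127 158 154 159 166 252 253 255 108  85 124 125]
 [240 245 253 185 107 103 116 161 167 171 170 166 151 225 253 255 204  96  96 128]
 [243 248 244 127  99 126 163 169 168 168 168 168 161 162 249 252 255 112  85 132]
 [244 252 182 100  98 118 166 167 167 168 167 168 164 155 230 252 255 114  86 113]
 [245 254 167  94  95 125 164 165 166 167 167 167 164 157 217 252 255 155  95 101]
 [246 254 159  87  88 163 169 166 166 167 166 165 162 155 234 252 255 161  98  96]
 [245 251 203  95  80 170 171 167 167 167 166 165 161 151 248 252 248 120  95  99]
 [244 248 253 114  66 126 166 168 166 169 165 164 157 173 252 254 246 119  98 114]
 [244 247 252 198  89
[... 219 characters left out ...]
133 139]
 [244 244 226 246 250 250 248 249 249 250 249 252 255 238 150 109 109 121 156 139]
 [243 245 233 178 221 250 254 254 254 255 255 255 229 140 107 109 118 144 145 154]
 [242 244 241 218 189 213 184 177 219 215 154 140 122 104  97 138 142 144 137 167]
 [242 243 240 240 221 188 177 207 161 148 104 105 132 167 178 168 136 147 121 167]
 [243 243 239 240 241 234 206 185 176 176 176 174 171 170 167 158 205 246 245 244]
 [243 239 238 238 240 241 240 233 221 200 195 226 214 214 187 241 243 242 240 239]]
side 23.37 dist 55.2916818271473 dir 23.307892
side 113.37 dist 55.44403553108159 dir 23.457443
side 203.37 dist 55.56021604233436 dir 23.312576
side 293.37 dist 55.27346577072487 dir 23.13433
```

```bash
python3 - <<'E'
from h import *
print(onz("top",229.8,277.4,.053))
p,M,a=st()
E
```

```text
[0.49854613 0.17433268 0.053     ]
t 11.5 tcp [0.47275317 0.13021397 0.1037738 ] axis [-0.06208596  0.06124428  0.99618998] yawy 29.16107658333497 mouth [0.47734753 0.12568189 0.03005574] F [-3.12152858 -1.42601575  5.737017  ] T [-0.45426679  1.11754745 -0.09188049] grip 0.29832012873000113
```

>>> {"name": "apply_moves", "arguments": {
  "dp": [
    [-0.0021, 0.0007, 0.0002],
    [-0.0021, 0.0007, 0.0001],
    [-0.0021, 0.0007, 0.0001],
    [-0.0022, 0.0007, 0],
    [0, 0, 0],
    [0, 0, 0]
  ],
  "twist": [
    [0.006, 0.021, 0],
    [0.006, 0.021, 0],
    [0.006, 0.021, 0],
    [0.006, 0.021, 0],
    [0, 0, 0],
    [0, 0, 0]
  ],
  "fingers": [0.8, 0.8, 0.8, 0.8, 0.8, 0.8]
}}

```text
time: 12.1
position: [0.4785, 0.125, 0.104]
tool_rot: [-1.591, -2.706, -0.001]
ft_force: [-5.7, -0.3, 8.1]
grip_width: 0.297
grip_force: 49.6
```

```bash
python3 - <<'E'
from h import *
np.set_printoptions(precision=4,suppress=True)
st()
E
```

```text
t 12.3 tcp [0.4785 0.1251 0.104 ] axis [ 0.0015 -0.0016  1.    ] yawy 29.13465811237109 mouth [0.4784 0.1252 0.03  ] F [-6.5403  0.4193  8.5396] T [ 0.0187  1.8739 -0.037 ] grip 0.29860073086259653
```

>>> {"name": "apply_moves", "arguments": {
  "dp": [
    [-0.001, 0.0002, 0],
    [-0.001, 0.0002, 0],
    [0, 0, 0],
    [0, 0, 0]
  ],
  "twist": [
    [0, 0, 0],
    [0, 0, 0],
    [0, 0, 0],
    [0, 0, 0]
  ],
  "fingers": [0.8, 0.8, 0.8, 0.8]
}}

```text
time: 12.7
position: [0.4791, 0.1243, 0.104]
tool_rot: [-1.589, -2.706, -0.001]
ft_force: [-6.7, 2.1, 8.8]
grip_width: 0.299
grip_force: 49.6
```

```bash
python3 - <<'E'
from h import *
np.set_printoptions(precision=4,suppress=True)
p,M,a=st()
b=np.mean([get_image("side") for _ in range(4)],0).astype(np.uint8)
for z in (.0,.012,.03,.03+.028):print(z,proj("side",[.479,.124,z]))
cv2.imwrite("pics/m7.png",cv2.resize(b[195:240,250:310][...,::-1],(800,600),interpolation=cv2.INTER_CUBIC))
E
```

```text
t 12.9 tcp [0.4791 0.1243 0.104 ] axis [ 0.0027 -0.0026  1.    ] yawy 29.155275350278366 mouth [0.479  0.1245 0.03  ] F [-6.8226  1.6733  9.0281] T [ 0.3915  2.2371 -0.0574] grip 0.2971947228653542
0.0 [277.7454 233.202 ]
0.012 [277.4434 229.462 ]
0.03 [276.9861 223.7854]
0.057999999999999996 [276.2646 214.7936]
```

View pics/m7.png

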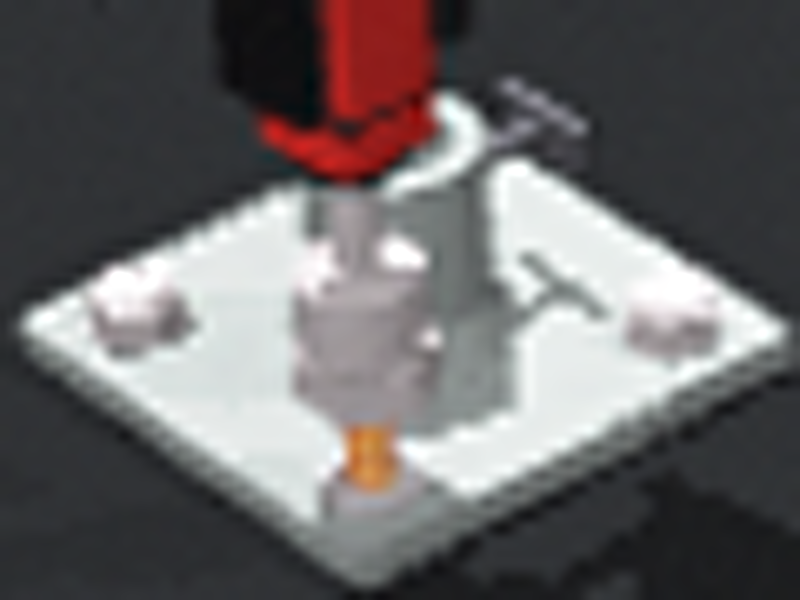

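The side crop shows the driver upright with the shaft below it close to vertical, base at x≈371 and top at x≈370. It still lags a little in +x, so I'll push slightly past vertical and then let the side load go.

>>> {"name": "apply_moves", "arguments": {
  "dp": [
    [-0.0007, 0.0007, 0],
    [0, 0, 0],
    [0, 0, 0],
    [0, 0, 0]
  ],
  "twist": [
    [0, 0, 0],
    [0, 0, 0],
    [0, 0, 0],
    [0, 0, 0]
  ],
  "fingers": [0.8, 0.8, 0.8, 0.8]
}}

```text
time: 13.5
position: [0.4798, 0.1241, 0.104]
tool_rot: [-1.589, -2.705, -0.001]
ft_force: [-7.5, 1.8, 9.9]
grip_width: 0.301
grip_force: 49.6
```

```bash
python3 - <<'E'
from h import *
np.set_printoptions(precision=4,suppress=True)
p,M,a=st()
E
```

```text
t 13.7 tcp [0.4798 0.1241 0.104 ] axis [ 0.0034 -0.0027  1.    ] yawy 29.161451219058062 mouth [0.4795 0.1243 0.03  ] F [-7.495   2.3501  9.8072] T [ 0.4544  2.4324 -0.0529] grip 0.2940539646061745
```

>>> {"name": "apply_moves", "arguments": {
  "dp": [
    [0.0006, -0.0006, 0],
    [0, 0, 0],
    [0, 0, 0],
    [0, 0, 0]
  ],
  "twist": [
    [0, 0, 0],
    [0, 0, 0],
    [0, 0, 0],
    [0, 0, 0]
  ],
  "fingers": [0.8, 0.8, 0.8, 0.8]
}}

```text
time: 14.1
position: [0.4795, 0.1242, 0.104]
tool_rot: [-1.589, -2.706, -0.002]
ft_force: [-6.5, 1.4, 8.7]
grip_width: 0.295
grip_force: 49.6
```

```bash
python3 - <<'E'
from h import *
np.set_printoptions(precision=4,suppress=True)
p,M,a=st()
E
```

```text
t 14.3 tcp [0.4795 0.1242 0.104 ] axis [ 0.0023 -0.0025  1.    ] yawy 29.15019361213954 mouth [0.4793 0.1244 0.03  ] F [-6.6847  1.9041  8.4667] T [ 0.3632  2.1118 -0.0613] grip 0.2962102194603276
```

>>> {"name": "apply_moves", "arguments": {
  "dp": [
    [0.0005, -0.0009, 0],
    [0, 0, 0],
    [0, 0, 0]
  ],
  "twist": [
    [0, 0, 0],
    [0, 0, 0],
    [0, 0, 0]
  ],
  "fingers": [0.8, 0.8, 0.8]
}}

```text
time: 14.6
position: [0.4791, 0.1242, 0.1041]
tool_rot: [-1.59, -2.707, -0.003]
ft_force: [-5.2, 1.1, 7.7]
grip_width: 0.294
grip_force: 49.5
```

```bash
python3 - <<'E'
from h import *
np.set_printoptions(precision=4,suppress=True)
p,M,a=st()
E
```

```text
t 14.8 tcp [0.4791 0.1242 0.1041] axis [ 0.0008 -0.0026  1.    ] yawy 29.14916544261009 mouth [0.4791 0.1244 0.0301] F [-5.3924  1.6322  7.303 ] T [ 0.3946  1.6688 -0.0304] grip 0.2976510108359185
```

>>> {"name": "apply_moves", "arguments": {
  "dp": [
    [0.0005, -0.0009, 0],
    [0, 0, 0],
    [0, 0, 0]
  ],
  "twist": [
    [0, 0, 0],
    [0, 0, 0],
    [0, 0, 0]
  ],
  "fingers": [0.8, 0.8, 0.8]
}}

```text
time: 15.1
position: [0.4787, 0.1242, 0.1041]
tool_rot: [-1.591, -2.708, -0.004]
ft_force: [-4.5, 1.4, 6.1]
grip_width: 0.297
grip_force: 49.5
```

```bash
python3 - <<'E'
from h import *
np.set_printoptions(precision=4,suppress=True)
p,M,a=st()
E
```

```text
t 15.3 tcp [0.4787 0.1242 0.1041] axis [-0.0008 -0.0027  1.    ] yawy 29.150772645828617 mouth [0.4788 0.1244 0.0301] F [-3.6306  1.9497  5.7027] T [ 0.4024  1.2304 -0.0119] grip 0.2962210860039761
```

>>> {"name": "apply_moves", "arguments": {
  "dp": [
    [-0.0015, 0.0015, 0],
    [-0.0015, 0.0015, 0],
    [0, 0, 0],
    [0, 0, 0]
  ],
  "twist": [
    [0, 0, 0],
    [0, 0, 0],
    [0, 0, 0],
    [0, 0, 0]
  ],
  "fingers": [0.8, 0.8, 0.8, 0.8]
}}

```text
time: 15.7
position: [0.4807, 0.1234, 0.1039]
tool_rot: [-1.588, -2.705, -0.001]
ft_force: [-8.0, 1.3, 10.7]
grip_width: 0.297
grip_force: 49.8
```

```bash
python3 - <<'E'
from h import *
np.set_printoptions(precision=4,suppress=True)
p,M,a=st()
E
```

```text
t 15.9 tcp [0.4807 0.1234 0.1039] axis [ 0.0041 -0.0029  1.    ] yawy 29.15748977509112 mouth [0.4804 0.1236 0.0299] F [-8.6641  2.5012 10.1691] T [ 0.533   2.6483 -0.0356] grip 0.29651348641860026
```

>>> {"name": "apply_moves", "arguments": {
  "dp": [
    [0.001, -0.002, 0],
    [0.001, -0.0018, 0],
    [0, 0, 0],
    [0, 0, 0]
  ],
  "twist": [
    [0, 0, 0],
    [0, 0, 0],
    [0, 0, 0],
    [0, 0, 0]
  ],
  "fingers": [0.8, 0.8, 0.8, 0.8]
}}

```text
time: 16.3
position: [0.4791, 0.123, 0.1041]
tool_rot: [1.591, 2.709, 0.006]
ft_force: [-2.4, 3.9, 5.7]
grip_width: 0.298
grip_force: 49.8
```

```bash
python3 - <<'E'
from h import *
np.set_printoptions(precision=4,suppress=True)
p,M,a=st()
E
```

```text
t 16.5 tcp [0.4792 0.123  0.1041] axis [-0.0019 -0.003   1.    ] yawy 29.137103160526568 mouth [0.4793 0.1233 0.0301] F [-2.4898  4.2229  6.0026] T [ 1.1388  0.8046 -0.0367] grip 0.29339279713741906
```

>>> {"name": "apply_moves", "arguments": {
  "dp": [
    [-0.001, -0.0012, 0],
    [-0.0009, -0.0012, 0],
    [0, 0, 0],
    [0, 0, 0]
  ],
  "twist": [
    [0, 0, 0],
    [0, 0, 0],
    [0, 0, 0],
    [0, 0, 0]
  ],
  "fingers": [0.8, 0.8, 0.8, 0.8]
}}

```text
time: 16.9
position: [0.4789, 0.1214, 0.1042]
tool_rot: [1.59, 2.708, 0.01]
ft_force: [-0.0, 6.3, 3.1]
grip_width: 0.291
grip_force: 49.8
```

```bash
python3 - <<'E'
from h import *
np.set_printoptions(precision=4,suppress=True)
p,M,a=st()
E
```

```text
t 17.1 tcp [0.4789 0.1214 0.1042] axis [-0.0043 -0.0047  1.    ] yawy 29.155203945626255 mouth [0.4792 0.1217 0.0302] F [-0.1172  6.5403  3.2133] T [ 1.8625  0.1585 -0.0452] grip 0.298395236603745
```

>>> {"name": "apply_moves", "arguments": {
  "dp": [
    [0.0017, 0.001, 0],
    [0.0018, 0.0009, 0],
    [0, 0, 0],
    [0, 0, 0]
  ],
  "twist": [
    [0, 0, 0],
    [0, 0, 0],
    [0, 0, 0],
    [0, 0, 0]
  ],
  "fingers": [0.8, 0.8, 0.8, 0.8]
}}

```text
time: 17.5
position: [0.4789, 0.1224, 0.1041]
tool_rot: [1.591, 2.706, 0.004]
ft_force: [-0.3, 1.3, 5.4]
grip_width: 0.296
grip_force: 49.8
```

```bash
python3 - <<'E'
from h import *
np.set_printoptions(precision=4,suppress=True)
p,M,a=st()
E
```

```text
t 17.7 tcp [0.4789 0.1224 0.1041] axis [-0.0036 -0.0006  1.    ] yawy 29.092546242701914 mouth [0.4791 0.1224 0.0301] F [-0.1293  1.8107  6.1278] T [ 0.5255  0.047  -0.0098] grip 0.29688615890560016
```

>>> {"name": "apply_moves", "arguments": {
  "dp": [
    [0.0013, 0.0007, 0.0002],
    [0, 0, 0],
    [0, 0, 0],
    [0, 0, 0]
  ],
  "twist": [
    [0, 0, 0],
    [0, 0, 0],
    [0, 0, 0],
    [0, 0, 0]
  ],
  "fingers": [0.8, 0.8, 0.8, 0.8]
}}

```text
time: 18.1
position: [0.479, 0.1228, 0.104]
tool_rot: [1.591, 2.705, 0.002]
ft_force: [-0.3, -0.4, 8.0]
grip_width: 0.297
grip_force: 49.8
```

```bash
python3 - <<'E'
from h import *
np.set_printoptions(precision=4,suppress=True)
p,M,a=st(); print(ctrl.get_state()["joint_positions"][6])
b=np.mean([get_image("side") for _ in range(4)],0).astype(np.uint8)
cv2.imwrite("pics/m8.png",cv2.resize(b[195:240,250:310][...,::-1],(800,600),interpolation=cv2.INTER_CUBIC))
E
```

```text
t 18.3 tcp [0.479  0.1228 0.104 ] axis [-0.0035  0.0008  1.    ] yawy 29.070872035965163 mouth [0.4792 0.1228 0.03  ] F [0.1156 0.0047 7.5044] T [-0.0841  0.1422 -0.0028] grip 0.2931680561338245
0.23953324576433993
```

View pics/m8.png

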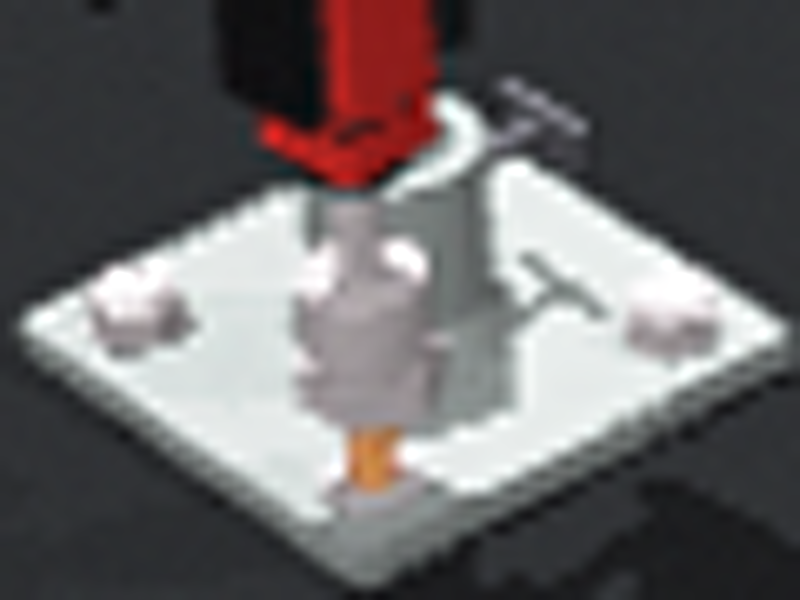

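The side crop shows the driver upright with the shaft under it, base at x≈371 and top at x≈372. I'll measure the lean of the visible shaft row by row and compare it with the earlier crops.

```bash
python3 - <<'E'
from h import *
np.set_printoptions(precision=3,suppress=True,linewidth=200)
for f in("m6","m7","m8"):
    I=cv2.imread(f"pics/{f}.png").astype(float)
    w=np.clip((I[...,2]-I[...,0])-50,0,None)[:, 320:430]   # orange weight
    w[:412]=0;w[498:]=0
    x=np.arange(320,430); r=w.sum(1); ok=r>0.5*r.max()
    c=(w@x)[ok]/r[ok]; y=np.nonzero(ok)[0]; k=np.polyfit(y,c,1,w=r[ok]); 
    print(f,"slope",k[0],"x@455",np.polyval(k,455),y.min(),y.max())
d=lambda a,z:proj("side",np.array([.479,.124,0])+np.array([*a,1])*z)
for a in((0,0),(-.062,.062),(.035,0),(0,-.035),(0,.035)):
    q,r=d(a,.012),d(a,.026); print(a,"slope",(q-r)[0]/(q-r)[1], "x@mid",((q+r)/2-[250,195]+.5)*13.33)
E
```

```text
m6 slope 0.18249858281187478 x@455 365.2905619177785 427 485
m7 slope 0.07708308549736861 x@455 367.98326409378575 430 483
m8 slope 0.013366988060763876 x@455 371.0285051321965 436 484
(0, 0) slope 0.08058432930330009 x@mid [370.118 436.663]
(-0.062, 0.062) slope 0.1702990965202154 x@mid [362.652 434.567]
(0.035, 0) slope 0.038363784538418405 x@mid [373.436 435.966]
(0, -0.035) slope 0.07093552969389431 x@mid [371.016 438.545]
(0, 0.035) slope 0.08977810758423886 x@mid [369.22  434.783]
```

Position, slope and force together put the lean at about 0 ± 1°, with no side load and roughly 9.7 N pressing on the screw. Now I'll turn clockwise in chunks, feeding down and checking the forces.

>>> {"name": "apply_moves", "arguments": {
  "dp": [
    [0, 0, 0],
    [0, 0, 0.0001],
    [0, 0, 0.0001],
    [0, 0, 0.0001],
    [0, 0, 0]
  ],
  "twist": [
    [0, 0, 0.1],
    [0, 0, 0.1],
    [0, 0, 0.1],
    [0, 0, 0.1],
    [0, 0, 0]
  ],
  "fingers": [0.8, 0.8, 0.8, 0.8, 0.8]
}}

```text
time: 19.0
position: [0.4788, 0.1229, 0.1039]
tool_rot: [2.099, 2.334, 0.002]
ft_force: [-0.8, -0.3, 8.6]
grip_width: 0.295
grip_force: 49.8
```

```bash
python3 - <<'E'
from h import *
np.set_printoptions(precision=4,suppress=True)
p,M,a=st(); print(M[:,0],M[:,1])
E
```

```text
t 19.2 tcp [0.4788 0.1229 0.1038] axis [-0.003   0.0007  1.    ] yawy 6.1679848652497045 mouth [0.479  0.1229 0.0299] F [-1.0067 -0.4233  9.1993] T [-0.1268  0.3852  0.045 ] grip 0.29312210909434144
[-0.1074  0.9942 -0.0011] [0.9942 0.1074 0.0029]
```

>>> {"name": "apply_moves", "arguments": {
  "dp": [
    [0, -0.0004, 0],
    [0, 0, 0],
    [0, 0, 0.0001],
    [0, 0, 0.0001],
    [0, 0, 0]
  ],
  "twist": [
    [0, 0, 0.1],
    [0, 0, 0.1],
    [0, 0, 0.1],
    [0, 0, 0.1],
    [0, 0, 0]
  ],
  "fingers": [0.8, 0.8, 0.8, 0.8, 0.8]
}}

```text
time: 19.7
position: [0.4785, 0.1229, 0.1036]
tool_rot: [2.521, 1.87, 0.003]
ft_force: [-0.3, -0.2, 9.3]
grip_width: 0.297
grip_force: 49.8
```

```bash
python3 - <<'E'
from h import *
np.set_printoptions(precision=4,suppress=True)
p,M,a=st(); print(M[:,0],M[:,1])
E
```

```text
t 19.9 tcp [0.4785 0.1229 0.1036] axis [-0.0033  0.0007  1.    ] yawy -16.753794623833063 mouth [0.4787 0.1228 0.0296] F [-0.7065 -0.3974  8.0029] T [-0.1822  0.2729  0.0651] grip 0.2953598224941099
[0.2883 0.9576 0.0002] [ 0.9575 -0.2883  0.0034]
```

>>> {"name": "apply_moves", "arguments": {
  "dp": [
    [0, -0.0003, 0],
    [0, 0, 0.0001],
    [0, 0, 0.0001],
    [0, 0, 0.0001],
    [0, 0, 0]
  ],
  "twist": [
    [0, 0, 0.1],
    [0, 0, 0.1],
    [0, 0, 0.1],
    [0, 0, 0.1],
    [0, 0, 0]
  ],
  "fingers": [0.8, 0.8, 0.8, 0.8, 0.8]
}}

```text
time: 20.4
position: [0.4783, 0.1229, 0.1033]
tool_rot: [2.843, 1.332, 0.004]
ft_force: [0.2, -0.0, 7.8]
grip_width: 0.294
grip_force: 49.8
```

```bash
python3 - <<'E'
from h import *
np.set_printoptions(precision=4,suppress=True)
p,M,a=st(); print(M[:,0],M[:,1])
E
```

```text
t 20.6 tcp [0.4783 0.1229 0.1033] axis [-0.0035  0.0008  1.    ] yawy -39.66541086726286 mouth [0.4785 0.1229 0.0293] F [-0.4807  0.0398  7.7955] T [-0.2017  0.2785  0.0408] grip 0.29460982772520367
[0.6383 0.7698 0.0016] [ 0.7698 -0.6383  0.0032]
```

>>> {"name": "apply_moves", "arguments": {
  "dp": [
    [0, 0, 0.0001],
    [0, 0, 0.0001],
    [0, 0, 0.0001],
    [0, 0, 0.0001],
    [0, 0, 0.0001],
    [0, 0, 0],
    [0, 0, 0],
    [0, 0, 0]
  ],
  "twist": [
    [0, 0, 0.1],
    [0, 0, 0.1],
    [0, 0, 0.1],
    [0, 0, 0.1],
    [0, 0, 0.1],
    [0, 0, 0.1],
    [0, 0, 0.06],
    [0, 0, 0]
  ],
  "fingers": [0.8, 0.8, 0.8, 0.8, 0.8, 0.8, 0.8, 0.8]
}}

```text
time: 21.4
position: [0.4781, 0.123, 0.1028]
tool_rot: [3.122, 0.341, 0.005]
ft_force: [-0.7, -0.4, 8.3]
grip_width: 0.299
grip_force: 49.8
```

```bash
python3 - <<'E'
from h import *
np.set_printoptions(precision=5,suppress=True)
p,M,a=st(n=6); print(M[:,0],M[:,1])
E
```

```text
t 21.7 tcp [0.47812 0.12304 0.10284] axis [-0.00312  0.00062  0.99999] yawy -77.4748560088589 mouth [0.47835 0.123   0.02884] F [-0.97863 -0.17647  8.72457] T [-0.08892  0.44977  0.06774] grip 0.2978163463543019
[0.9762  0.21687 0.00291] [ 0.21687 -0.9762   0.00129]
```

>>> {"name": "apply_moves", "arguments": {
  "dp": [
    [0, 0, 0],
    [0, 0, 0],
    [0, 0, 0]
  ],
  "twist": [
    [0, 0, 0.06],
    [0, 0, 0.05],
    [0, 0, 0]
  ],
  "fingers": [0.8, 0.8, 0.8]
}}

```text
time: 22.0
position: [0.4781, 0.123, 0.1028]
tool_rot: [3.136, 0.169, 0.005]
ft_force: [-1.3, -0.3, 7.6]
grip_width: 0.297
grip_force: 49.8
```

```bash
python3 - <<'E'
from h import *
np.set_printoptions(precision=5,suppress=True)
p,M,a=st(n=6); print(M[:,0],M[:,1])
E
```

```text
t 22.3 tcp [0.47808 0.12306 0.10279] axis [-0.00308  0.00064  1.     ] yawy -83.77591209747077 mouth [0.47831 0.12301 0.02879] F [-0.7434   0.15506  8.56221] T [-0.07098  0.42065  0.07432] grip 0.2984102582545629
[0.9941  0.10842 0.00299] [ 0.10842 -0.99411  0.00097]
```

>>> {"name": "apply_moves", "arguments": {
  "dp": [
    [0, 0, 0],
    [0, 0, -0.001],
    [0, 0, -0.002],
    [0, 0, -0.003],
    [0, 0, -0.004],
    [0, 0, -0.006],
    [0, 0, -0.01],
    [0, 0, -0.02],
    [0, 0, -0.02],
    [0, 0, 0]
  ],
  "twist": [
    [0, 0, -0.08],
    [0, 0, 0],
    [0, 0, 0],
    [0, 0, 0],
    [0, 0, 0],
    [0, 0, 0],
    [0, 0, 0],
    [0, 0, 0],
    [0, 0, 0],
    [0, 0, 0]
  ],
  "fingers": [0.8, 0.8, 0.8, 0.8, 0.8, 0.8, 0.8, 0.8, 0.8, 0.8]
}}

```text
time: 23.3
position: [0.4779, 0.1244, 0.1706]
tool_rot: [-3.125, -0.296, -0.007]
ft_force: [0.0, 0.1, -2.9]
grip_width: 0.3
grip_force: 49.8
```

>>> {"name": "apply_moves", "arguments": {
  "dp": [
    [0, 0, 0],
    [0, 0, 0],
    [0, 0, 0],
    [0, 0, 0],
    [0, 0, 0],
    [0, 0, 0],
    [0, 0, 0],
    [0, 0, 0],
    [0, 0, 0],
    [0, 0, 0]
  ],
  "twist": [
    [0, 0, -0.14],
    [0, 0, -0.14],
    [0, 0, -0.14],
    [0, 0, -0.14],
    [0, 0, -0.14],
    [0, 0, -0.14],
    [0, 0, -0.14],
    [0, 0, -0.14],
    [0, 0, -0.14],
    [0, 0, -0.14]
  ],
  "fingers": [0.8, 0.8, 0.8, 0.8, 0.8, 0.8, 0.8, 0.8, 0.8, 0.8]
}}

```text
time: 24.3
position: [0.4754, 0.1236, 0.1667]
tool_rot: [-2.194, -2.247, 0.003]
ft_force: [1.2, -0.5, -3.6]
grip_width: 0.293
grip_force: 49.8
```

>>> {"name": "apply_moves", "arguments": {
  "dp": [
    [0, 0, 0],
    [0, 0, 0],
    [0, 0, 0],
    [0, 0, 0],
    [0, 0, 0]
  ],
  "twist": [
    [0, 0, -0.14],
    [0, 0, -0.14],
    [0, 0, -0.14],
    [0, 0, -0.07],
    [0, 0, 0]
  ],
  "fingers": [0.8, 0.8, 0.8, 0.8, 0.8]
}}

```text
time: 24.8
position: [0.4755, 0.1236, 0.1668]
tool_rot: [-1.591, -2.708, 0.002]
ft_force: [-0.0, -0.4, -3.1]
grip_width: 0.296
grip_force: 49.8
```

```bash
python3 - <<'E'
from h import *
np.set_printoptions(precision=4,suppress=True)
p,M,a=st(); print(M[:,:2].T)
b=np.mean([get_image("side") for _ in range(4)],0); np.save("after.npy",b)
I=b.astype(np.uint8)[...,::-1]
hsv=cv2.cvtColor(np.ascontiguousarray(I),cv2.COLOR_BGR2HSV); m=cv2.inRange(hsv,(10,100,110),(32,255,255)); m[:212]=0;m[240:]=0;m[:,:265]=0;m[:,290:]=0
for v in range(214,236):
    x=np.nonzero(m[v])[0]
    if len(x): 
        w=np.clip(b[v,x,0]-b[v,x,2],0,None); print(v,x.min(),x.max(),round((w*x).sum()/w.sum(),2), proj("side",[.479,.124,.012+(229.5-v)*.00318])[0].round(2))
E
```

```text
t 25.0 tcp [0.4759 0.1237 0.1671] axis [0.0006 0.0002 1.    ] yawy 29.03791806030981 mouth [0.4759 0.1237 0.0931] F [-0.1734 -0.0125 -2.7125] T [-0.0514  0.0059 -0.0033] grip 0.29641822809507895
[[-0.4854  0.8743  0.0001]
 [ 0.8743  0.4854 -0.0006]]
220 279 279 279.0 276.67
221 275 280 277.38 276.75
222 274 280 277.17 276.84
223 275 280 277.52 276.92
224 275 280 277.3 277.0
225 275 279 276.97 277.08
226 276 279 277.34 277.16
227 276 279 277.43 277.24
228 276 278 277.05 277.32
229 276 278 277.05 277.4
230 277 278 277.5 277.48
231 277 278 277.5 277.56
```

>>> {"name": "apply_moves", "arguments": {
  "dp": [
    [-0.012, -0.005, 0],
    [-0.03, -0.012, 0],
    [-0.035, -0.0142, 0],
    [-0.035, -0.0142, 0],
    [-0.035, -0.0142, 0],
    [-0.035, -0.0142, 0],
    [-0.035, -0.0142, 0],
    [-0.035, -0.0142, 0],
    [-0.03, -0.012, 0],
    [-0.02, -0.008, 0]
  ],
  "twist": [
    [0, 0, 0],
    [0, 0, 0],
    [0, 0, 0],
    [0, 0, 0],
    [0, 0, 0],
    [0, 0, 0],
    [0, 0, 0],
    [0, 0, 0],
    [0, 0, 0],
    [0, 0, 0]
  ],
  "fingers": [0.8, 0.8, 0.8, 0.8, 0.8, 0.8, 0.8, 0.8, 0.8, 0.8]
}}

```text
time: 26.2
position: [0.5157, -0.2037, 0.168]
tool_rot: [1.596, 2.704, -0.002]
ft_force: [-0.6, -0.4, -2.6]
grip_width: 0.295
grip_force: 49.8
```

>>> {"name": "apply_moves", "arguments": {
  "dp": [
    [-0.0143, -0.0055, 0],
    [0, 0, 0],
    [0, 0, 0]
  ],
  "twist": [
    [0, 0, 0],
    [0, 0, 0],
    [0, 0, 0]
  ],
  "fingers": [0.8, 0.8, 0.8]
}}

```text
time: 26.5
position: [0.5182, -0.2149, 0.1675]
tool_rot: [-1.593, -2.707, -0.0]
ft_force: [-0.1, 0.7, -2.5]
grip_width: 0.299
grip_force: 49.8
```

```bash
python3 - <<'E'
from h import *
np.set_printoptions(precision=4,suppress=True)
p,M,a=st(); print(M[:,:2].T); print("d tool",M.T@(np.array([.5178,-.2148,p[2]])-p))
T=np.mean([get_image("top") for _ in range(4)],0); S=np.mean([get_image("side") for _ in range(4)],0); np.savez("avg2.npz",T=T,S=S)
o=np.load("avg.npz")
def cen(I,x0,y0,x1,y1):
    c=I[y0:y1,x0:x1]; w=np.clip(c[...,0]-c[...,2]-40,0,80); ys,xs=np.mgrid[y0:y1,x0:x1]; return np.array([(w*xs).sum(),(w*ys).sum()])/w.sum(), w.sum()
for n,I in(("before",o["T"]),("after",T)): print("top",n,cen(I,246,278,264,297))
for n,I in(("before",o["S"]),("after",S)): print("side head",n,cen(I,268,215,288,227),"all",cen(I,268,212,288,236))
for z in(.035,.034):
  print("pred vertical",proj("top",[.479,.124,z]),proj("side",[.479,.124,z]))
E
```

```text
t 26.7 tcp [ 0.5187 -0.2135  0.1675] axis [-0.0001 -0.0009  1.    ] yawy 29.212573011258634 mouth [ 0.5187 -0.2135  0.0935] F [-0.3486 -0.1486 -2.2207] T [-0.0331  0.0186 -0.0045] grip 0.29630439909336415
[[-0.4881  0.8728  0.0007]
 [ 0.8728  0.4881  0.0005]]
d tool [-0.0007 -0.0014 -0.    ]
top before (array([254.4336, 287.3968]), np.float64(2389.5))
top after (array([255.5763, 286.1189]), np.float64(2410.75))
side head before (array([276.1229, 222.456 ]), np.float64(2918.75)) all (array([276.3402, 224.1988]), np.float64(4003.75))
side head after (array([277.1877, 222.9989]), np.float64(2621.25)) all (array([277.2239, 224.6648]), np.float64(3701.75))
pred vertical [255.0227 286.603 ] [276.8582 222.1943]
pred vertical [255.0766 286.6292] [276.8838 222.513 ]
```

```bash
python3 - <<'E'
from h import *
np.set_printoptions(precision=3,suppress=True)
for f in("avg.npz","avg2.npz"):
    S=np.load(f)["S"]; c=S[216:233,268:288]; bg=20
    w=np.clip(c[...,0]-c[...,2]-15,0,None); x=np.arange(268,288); r=w.sum(1); cen=(w@x)/r; v=np.arange(216,233)
    ok=(r>60); k=np.polyfit(v[ok],cen[ok],1,w=np.sqrt(r[ok])); print(f,dict(zip(v[ok],cen[ok].round(2))),"slope",k[0],"vert: .0806")
    sh=(v>=226)&ok; print(" shaft only",np.polyfit(v[sh],cen[sh],1,w=np.sqrt(r[sh]))[0], "base",np.polyval(k,230.5))
E
```

```text
avg.npz {np.int64(219): np.float64(276.37), np.int64(220): np.float64(276.28), np.int64(221): np.float64(276.27), np.int64(222): np.float64(275.77), np.int64(223): np.float64(275.69), np.int64(224): np.float64(275.89), np.int64(225): np.float64(276.37), np.int64(226): np.float64(276.6), np.int64(227): np.float64(276.82), np.int64(228): np.float64(276.7), np.int64(229): np.float64(276.95), np.int64(230): np.float64(277.18), np.int64(231): np.float64(277.24)} slope 0.10477532423628126 vert: .0806
 shaft only 0.1289693702602328 base 276.9754154668694
avg2.npz {np.int64(220): np.float64(277.43), np.int64(221): np.float64(277.21), np.int64(222): np.float64(277.23), np.int64(223): np.float64(277.31), np.int64(224): np.float64(277.28), np.int64(225): np.float64(277.04), np.int64(226): np.float64(277.31), np.int64(227): np.float64(277.42), np.int64(228): np.float64(277.33), np.int64(229): np.float64(277.29), np.int64(230): np.float64(277.35), np.int64(231): np.float64(277.46)} slope 0.008876093640399485 vert: .0806
 shaft only 0.008893099409387399 base 277.33718355164234<stdin>:5: RuntimeWarning: invalid value encountered in divide
```

The before/after comparison leaves a lean of about 1–2°, which is within my measuring error. Now I'll put the driver back.

>>> {"name": "apply_moves", "arguments": {
  "dp": [
    [-0.0007, -0.0014, 0.01],
    [0, 0, 0.02],
    [0, 0, 0.015],
    [0, 0, 0.01],
    [0, 0, 0.01],
    [0, 0, 0.007],
    [0, 0, 0.005],
    [0, 0, 0.003],
    [0, 0, 0],
    [0, 0, 0]
  ],
  "twist": [
    [0, 0, 0],
    [0, 0, 0],
    [0, 0, 0],
    [0, 0, 0],
    [0, 0, 0],
    [0, 0, 0],
    [0, 0, 0],
    [0, 0, 0],
    [0, 0, 0],
    [0, 0, 0]
  ],
  "fingers": [0.8, 0.8, 0.8, 0.8, 0.8, 0.8, 0.8, 0.8, 0.8, 0.8]
}}

```text
time: 28.1
position: [0.5181, -0.216, 0.088]
tool_rot: [1.592, 2.708, 0.0]
ft_force: [0.4, -0.5, -1.6]
grip_width: 0.298
grip_force: 49.8
```

```bash
python3 - <<'E'
from h import *
np.set_printoptions(precision=4,suppress=True)
st()
E
```

```text
t 28.3 tcp [ 0.5181 -0.216   0.088 ] axis [-0.0008  0.      1.    ] yawy 29.109943034372147 mouth [ 0.5182 -0.216   0.014 ] F [-0.349   0.0718 -2.2068] T [-0.0457  0.0209  0.0384] grip 0.29467319435367395
```

>>> {"name": "apply_moves", "arguments": {
  "dp": [
    [0.001, 0.0003, 0.001],
    [0, 0, 0.001],
    [0, 0, 0.001],
    [0, 0, 0.0007],
    [0, 0, 0],
    [0, 0, 0]
  ],
  "twist": [
    [0, 0, 0],
    [0, 0, 0],
    [0, 0, 0],
    [0, 0, 0],
    [0, 0, 0],
    [0, 0, 0]
  ],
  "fingers": [0.8, 0.8, 0.8, 0.8, 0.8, 0.8]
}}

```text
time: 28.9
position: [0.5175, -0.2149, 0.084]
tool_rot: [-1.592, -2.708, -0.0]
ft_force: [-1.0, 1.1, -0.2]
grip_width: 0.295
grip_force: 49.8
```

```bash
python3 - <<'E'
from h import *
np.set_printoptions(precision=4,suppress=True)
st()
E
```

```text
t 29.1 tcp [ 0.5176 -0.2148  0.084 ] axis [ 0.     -0.0002  1.    ] yawy 29.106143554425724 mouth [ 0.5176 -0.2148  0.01  ] F [-0.4542  0.8682  0.1253] T [ 0.1096  0.2837 -0.0293] grip 0.29637296972264676
```

Resting on the hole floor, since the weight has come off the sensor. I'll release slowly and go straight up.

>>> {"name": "apply_moves", "arguments": {
  "dp": [
    [0, 0, 0],
    [0, 0, 0],
    [0, 0, 0],
    [0, 0, 0],
    [0, 0, 0],
    [0, 0, 0],
    [0, 0, 0],
    [0, 0, 0]
  ],
  "twist": [
    [0, 0, 0],
    [0, 0, 0],
    [0, 0, 0],
    [0, 0, 0],
    [0, 0, 0],
    [0, 0, 0],
    [0, 0, 0],
    [0, 0, 0]
  ],
  "fingers": [0.68, 0.66, 0.62, 0.5, 0.3, 0, 0, 0]
}}

```text
time: 29.9
position: [0.5176, -0.2149, 0.0839]
tool_rot: [1.592, 2.708, 0.0]
ft_force: [0.4, 0.7, -0.5]
grip_width: 0.748
grip_force: 0.0
```

>>> {"name": "apply_moves", "arguments": {
  "dp": [
    [0, 0, -0.01],
    [0, 0, -0.02],
    [0, 0, -0.03],
    [0, 0, -0.035],
    [0, 0, -0.035],
    [0, 0, -0.02],
    [0.03, 0.01, 0],
    [0.035, 0.01, 0],
    [0.035, 0.01, 0],
    [0.03, 0.01, 0]
  ],
  "twist": [
    [0, 0, 0],
    [0, 0, 0],
    [0, 0, 0],
    [0, 0, 0],
    [0, 0, 0],
    [0, 0, 0],
    [0, 0, 0],
    [0, 0, 0],
    [0, 0, 0],
    [0, 0, 0]
  ],
  "fingers": [0, 0, 0, 0, 0, 0, 0, 0, 0, 0]
}}

```text
time: 30.9
position: [0.4888, -0.0804, 0.2348]
tool_rot: [1.591, 2.708, 0.002]
ft_force: [0.7, -0.3, -0.1]
grip_width: 0.996
grip_force: 0.0
```

```bash
python3 - <<'E'
from h import *
np.set_printoptions(precision=4,suppress=True)
st()
S=np.mean([get_image("side") for _ in range(3)],0); o=np.load("avg.npz")["S"]
h=lambda I:cv2.cvtColor(I.clip(0,255).astype(np.uint8),cv2.COLOR_RGB2HSV)
for n,I in(("before",o),("after",S)):
    q=h(I); r=(cv2.inRange(q,(0,130,60),(8,255,255))|cv2.inRange(q,(172,130,60),(180,255,255)))[240:330,300:380]
    ys,xs=np.nonzero(r); print(n,len(xs),xs.mean()+300,ys.mean()+240,xs.min()+300,xs.max()+300,ys.min()+240,ys.max()+240,"slope",np.polyfit(ys,xs,1)[0])
D=(abs(S-o).max(2)>60).astype(np.uint8); k,l,s,c=cv2.connectedComponentsWithStats(D); print([tuple(x) for x in s[1:] if x[4]>12])
E
```

```text
t 31.1 tcp [ 0.4891 -0.0781  0.2346] axis [-0.0013 -0.0002  1.    ] yawy 29.189858915786715 mouth [ 0.4891 -0.078   0.1606] F [ 0.0512  0.9079 -0.3684] T [ 0.0097  0.0148 -0.0023] grip 1.0007391177000118
before 475 335.81894736842105 281.1221052631579 328 344 262 297 slope -0.007896498453295603
after 473 335.9196617336152 281.15644820295984 328 344 263 297 slope -0.01754266337098353
[(np.int32(0), np.int32(0), np.int32(32), np.int32(134), np.int32(2816)), (np.int32(28), np.int32(0), np.int32(296), np.int32(107), np.int32(12359)), (np.int32(78), np.int32(84), np.int32(10), np.int32(42), np.int32(195)), (np.int32(277), np.int32(100), np.int32(41), np.int32(24), np.int32(603)), (np.int32(32), np.int32(113), np.int32(21), np.int32(13), np.int32(29)), (np.int32(32), np.int32(112), np.int32(28), np.int32(20), np.int32(118)), (np.int32(307), np.int32(126), np.int32(23), np.int32(53), np.int32(789)), (np.int32(71), np.int32(145), np.int32(15), np.int32(10), np.int32(121)), (np.int32(9), np.int32(148), np.int32(23), np.int32(20), np.int32(314)), (np.int32(288), np.int32(159), np.int32(19), np.int32(13), np.int32(51)), (np.int32(23), np.int32(187), np.int32(11), np.int32(31), np.int32(154)), (np.int32(32), np.int32(199), np.int32(8), np.int32(13), np.int32(51)), (np.int32(280), np.int32(201), np.int32(10), np.int32(8), np.int32(46)), (np.int32(61), np.int32(208), np.int32(11), np.int32(27), np.int32(157)), (np.int32(74), np.int32(212), np.int32(2), np.int32(13), np.int32(13)), (np.int32(341), np.int32(286), np.int32(18), np.int32(18), np.int32(171)), (np.int32(119), np.int32(293), np.int32(19), np.int32(24), np.int32(86)), (np.int32(312), np.int32(292), np.int32(23), np.int32(29), np.int32(356)), (np.int32(308), np.int32(295), np.int32(10), np.int32(6), np.int32(19)), (np.int32(55), np.int32(325), np.int32(6), np.int32(7), np.int32(21))]
```

```bash
python3 - <<'E'
from h import *
T=get_image("top").astype(float); o=np.load("avg.npz")["T"]
def red(I,x0,y0,x1,y1):
    c=I[y0:y1,x0:x1]; w=(c[...,0]-np.maximum(c[...,1],c[...,2])>80); ys,xs=np.nonzero(w); return len(xs),xs.mean()+x0 if len(xs) else 0,ys.mean()+y0 if len(xs) else 0
for I in(o,T): print("bottle",red(I,100,170,170,225))
print("bottle diff",abs(T-o)[170:225,100:160].mean(),"rack",abs(T-o)[140:200,240:345].mean(),"beaker",abs(T-o)[170:215,460:510].mean(),"dish",abs(T-o)[300:365,283:346].mean())
print(ctrl.close_job())
E
```

```text
bottle (193, np.float64(120.76683937823834), np.float64(188.78238341968913))
bottle (192, np.float64(120.74479166666667), np.float64(188.8125))
bottle diff 1.2237373737373738 rack 0.869457671957672 beaker 1.2704444444444445 dish 15.76023606023606
the job is handed in; nothing more can be done
None
```

I stood the yellow screw up, turned it clockwise about a quarter turn (roughly 85–100°, estimated) under about 1 kg, put the driver back upright in its stand, and handed the job in at about 31 s. The screw's final lean is about 1–2°, at the limit of what I could measure. The bottle, rack and beaker had not moved; the dish area looked different in the last picture and I did not check why, though the arm never went near it.

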